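# Level the sprung table with its indexed foot and hold it bedded

## Task

Set the ball level (a spirit level with a steel ball in its tube in place of the bubble) lengthwise on the middle of the levelling stand's little table. Then level the table: lift the sprung plunger on the crank of its foot, swing the crank to another slot and let the plunger drop home, choosing the slot that brings the ball between the two lines while the level is pressed down so that the table beds on its foot. Finish holding the level pressed down like that with the fingers, plunger home and ball between the lines, without letting go, and leave the tools and boxes around it where they are.

Things in the scene. Friction and masses are not known exactly. Their poses are not given: they have to be found in the camera images.
- table_mid (a point): Fixed point of the levelling stand: grey base (235 x 84 mm) with a hinged aluminium table (220 x 80 x 10 mm). It lies over the stand's middle, 64 mm above the bench and does not tilt; x axis along the stand from the foot end (-x, where the crank and its knob stick out) to the hinge end (+x), z up. The foot axis is 95 mm towards -x, the hinge 95 mm towards +x
- table_centre (a point): Centre of the table's upper face, moving with it; x towards the hinge, z out of the face. A spring holds the foot end up, 5 degrees above level, when nobody presses; pushed at its middle with 1 to 4 N it goes down (up to 18 mm there) until it beds on the foot's cap; only then does its tilt depend on the foot. Its height varies, 76 to 90 mm unpressed
- table (a joint): Tilt of the table, rad; 0 = level, positive = foot end high; 0.087 at its upper stop when unpressed
- foot: Levelling foot under the table: steel stem with a rubber cap, on which the table beds when pressed (8 N or so on the level beds it firmly; less than 4 N may not); origin at its top
- crank_axis (a point): Point on the vertical axis of the foot, about which the crank turns; same axes as table_mid. The knob is 75 mm from the axis. The crank points straight away from the table (to -x of table_mid) at joint value 0.742; at 0 it points 42.5 degrees clockwise of that, seen from above
- crank (a joint): Angle of the foot's crank, rad, growing anticlockwise seen from above; it starts in slot 0 at 0. Six slots at 0, 0.297, 0.593, 0.890, 1.187, 1.484 (17 degrees apart), between upright teeth. Each slot up raises the foot's cap 3.3 mm, tilts the bedded table 1 degree and shifts the ball about 5 mm. Which slot is level varies (third to sixth), as the rear hinge post is clamped at varying height
- plunger (a joint): Lift of the sprung plunger at the end of the crank, m; 0 = pin fully home in a slot, 0.020 = upper stop. Its pin clears the teeth when lifted 0.011 or more; the spring pushes it down with 4 to 8 N. The pin's end is round and finds a slot within about 4 mm
- knob_grip (a point): Centre of the plunger's round black knob, 26 mm in diameter and 22 mm tall, axis upright; this point is 65 mm over the bench when the plunger is home; the knob turns freely on its stem and moves with crank and plunger; the top of the crank's end is 45 mm over the bench, the knob's top 76 mm. Grip it from above by its sides
- level_centre (a point): Centre (half-way up) of the loose ball level, an aluminium bar 160 mm long (its x axis), 24 mm wide, 40 mm high, about 0.27 kg, lying on its base on the bench at the start; its top is flat and may be pressed anywhere; a steel ball in a curved glass tube is let into the middle 80 mm of the top over a white bed, with two black lines 17 mm apart
- ball (a joint): Place of the dark steel ball (9 mm across) along the level's own x axis, m, 0 = midway between the lines; it rolls to the LOW end of the level, 5 mm per degree, stops at +-0.025, and takes about a second to settle; it lies wholly between the lines within +-0.004
- tape_measure: Bystander: yellow tape measure, 34 x 73 x 68 mm, standing on the bench, not to be disturbed
- nail_box: Bystander: cardboard box of nails, 61 x 110 x 44 mm, not to be disturbed
- pliers: Bystander: pliers with blue handles, 56 x 178 x 14 mm, lying at the back left, not to be disturbed

How it is judged:
By the outcome, as a careful person would: the job done as asked, in the order asked, and still so for the second after the job is handed in, while the arm keeps its last pose, push and grip.
It also fails if it takes over 67 s, if anything falls off the work surface, if the arm or the gripper's body presses on something with over 40 N, if the wrist force passes 120 N, or if a joint passes its speed limit or range.

## Robot

A 6-joint arm with a two-finger parallel gripper is mounted at the origin on a cart in front of the work surface, level with it; the furniture and walls round the work are solid. World frame = base frame: x ahead of the robot, y to its left, z up, the work surface at z = 0. Lengths are in m, angles in rad, forces in N, time in s.
With the tool pointing down it reaches from about 0.275 to 1 m from the base axis. Payload 8.4 kg.
Tool frame: the origin (TCP) lies on the centre line of the jaws, within the pads' length; the fingertips stand 17 mm ahead of it and the grasp point (between the pads) lies 2 mm behind it (bot.tcp_to_tips is the z of the fingertips in the tool frame, in m); z points along the fingers, y is the line along which they close (so a half turn about z gives the same grasp; the last joint's range is limited). The gripper opens to 85 mm and grips with 20 to 120 N. Pads are 22 mm wide; open, the fingers measure 114 mm over their backs; the gripper's body (76 mm by 85 mm) begins 54 mm behind the grasp point. The pads swing forward as they close: fully open they stand 13 mm farther back than shut.
Start: joints at [-1.165, 0.353, 1.633, -0, 1.155, -0.002], TCP at [0.248, -0.574, 0.248] pointing down, gripper open.
Joint ranges: [-2.63, 2.63], [-0.92, 2.1], [0.06, 2.66], [-1.3, 4.44], [0, 2.69], [-3.02, 3.02]. Speed limits (rad/s): [2.22, 2.22, 2.79, 3.14, 3.14, 3.14].

## Interface

Orientations are given as a unit quaternion [x, y, z, w].
In Python, from workcell import bot, hand, kinematics, get_obs, vision, hand_in gives the robot as it stands. The module is installed in compiled form; this text tells all that it offers. Calls block until the motion is done:
- bot.reach(position, orientation): joint-space move of the TCP to a pose.
- bot.servo_line(position, ori=None, velocity=0.15): straight line of the TCP; ori=None keeps the orientation; velocity is the mean speed in m/s.
- bot.goto_joints(angles): joint-space move.
- hand.move_gripper(opening, strength=None): finger opening in m; strength is the grip in N (None keeps the last); returns when the fingers have stopped.
- bot.dwell(seconds).
- kinematics.solve_ik(position, orientation): joint angles nearest the present ones, or None.
- get_obs(): the state.
- vision.read_camera(name): name is "scene" or "top"; returns a dict with "frame" (480x640x3 uint8, red, green, blue), "intrinsics" (3x3 intrinsics, pixels), "view" (4x4, takes a point from world to camera coordinates). Camera axes: x right, y down, z forward; pixel columns grow to the right and rows downward; lengths in m; the calibration is good to about 2 mm. A picture is of the moment at which its call begins. There is no depth.
A pose or a line that the arm cannot do raises bot.IKError and nothing moves.
- hand_in(): hands the job in; it is judged then, once.
The state is a dict: "time_s": time; "joint_pos": joint angles; "joint_vel": joint speeds; "joint_efforts": joint torques, N m; "position": TCP position; "orientation": TCP orientation; "wrist_force": force on the tool from outside, world axes, zero at the start; "ft_torque": the same for the moment, N m; "gripper_width": finger opening in m; "grip_force": force on a finger pad.
Only numpy, scipy, OpenCV 4.12 (cv2) and the standard library are available. Lean on these libraries where they do the work, as an engineer would, in place of code of your own. Each camera call takes 0.05 s, during which the arm holds its last target. There are 200 camera calls.

## Working session

There is one attempt and no reset: what is moved stays moved. The work goes in short steps, each a Python script; the robot and the scene stay as the last script left them, time stands still between calls to the robot, and variables do not carry over. Pictures are saved under pics/ and viewed, at most 10 in all, crops included, and the job is handed in when it is done.

```bash
mkdir -p pics
python3 - <<'E'
from workcell import bot, hand, kinematics, get_obs, vision
import cv2,numpy as np
for n in("scene","top"):
    c=vision.read_camera(n); cv2.imwrite(f"pics/{n}0.png",c["frame"][:,:,::-1])
    print(n,c["intrinsics"].round(1).tolist(),c["view"].round(4).tolist())
o=get_obs(); print(o["time_s"],o["orientation"],bot.tcp_to_tips)
E
```

```text
scene [[475.8, 0.0, 322.4], [0.0, 475.8, 233.4], [0.0, 0.0, 1.0]] [[-0.7704, -0.6374, -0.0116, 0.4138], [-0.3762, 0.4693, -0.7989, 0.2734], [0.5147, -0.6112, -0.6013, 1.2746], [0.0, 0.0, 0.0, 1.0]]
top [[602.4, 0.0, 321.8], [0.0, 602.4, 241.3], [0.0, 0.0, 1.0]] [[-0.004, -0.9999, -0.0097, -0.0274], [-0.7889, 0.0091, -0.6145, 0.4593], [0.6146, 0.0052, -0.7888, 1.5335], [0.0, 0.0, 0.0, 1.0]]
0.1 [ 9.79284312e-01  2.02489109e-01 -1.23608948e-04 -6.17215125e-04] 0.017
```

View pics/scene0.png

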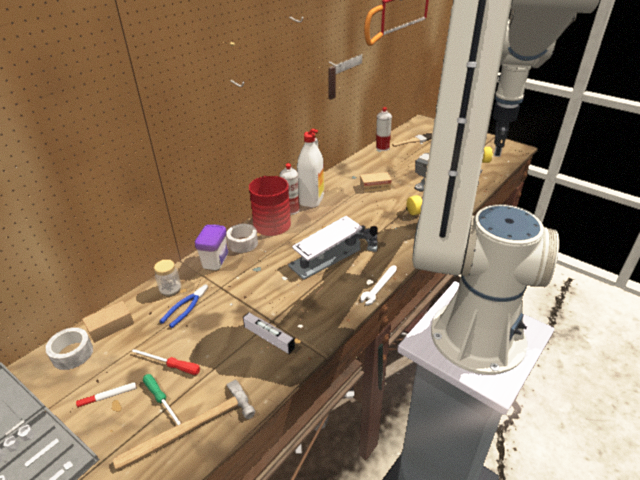

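View pics/top0.png

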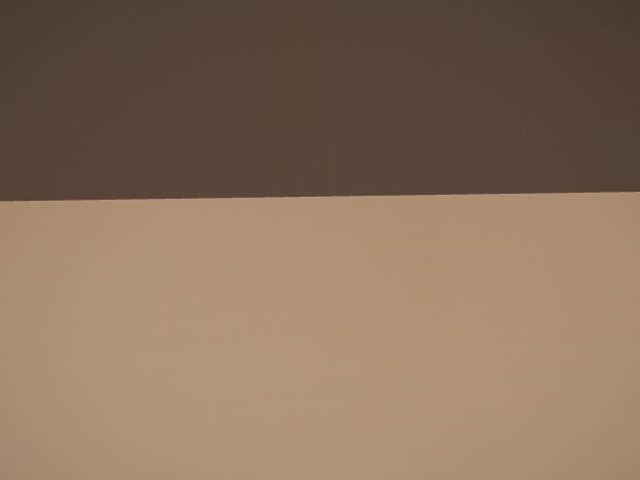

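View crop.

The scene view shows the level near (270,333), the stand near (330,245) with its knob at (373,232), and the pliers at (185,305). The top view is blocked: it shows only plain tan and brown.

Run:
```python
import cv2
a=cv2.imread("pics/scene0.png")
c=a[205:365,225:425]; cv2.imwrite("pics/crop0.png",cv2.resize(c,(800,600) if 0 else (750,600),interpolation=cv2.INTER_CUBIC))
```

```text
(no output)
```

View pics/crop0.png

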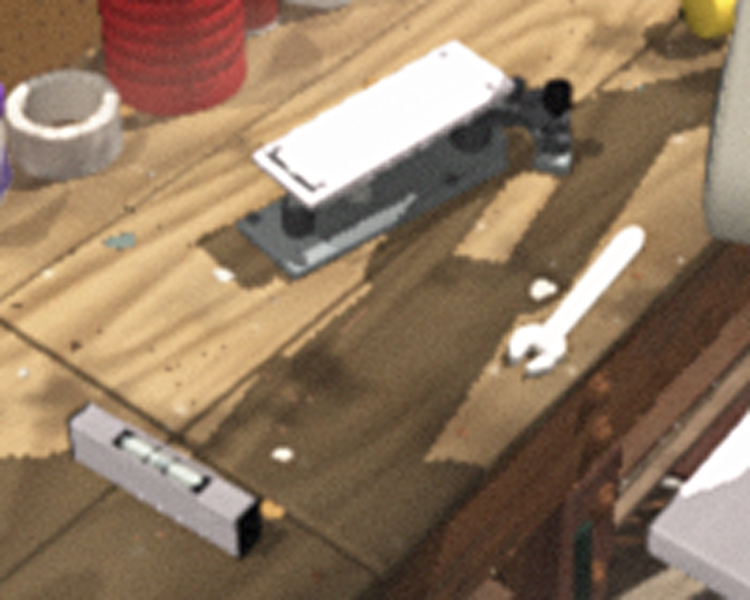

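The crop shows the table's white face with corners near (253,155), (455,40), (513,88) and (307,205) in crop pixels. The knob is at (558,97), and the level's top runs from (80,415) to (250,512).

```bash
cat > h.py <<'E'
import cv2,numpy as np
from scipy.spatial.transform import Rotation as R
from workcell import bot, hand, kinematics, get_obs, vision
def cam(): return vision.read_camera("scene")
def ray(c,px,z):
    K,V=c["intrinsics"],c["view"]; Rm,t=V[:3,:3],V[:3,3]
    C=-Rm.T@t; d=Rm.T@np.linalg.solve(K,[px[0],px[1],1]); return C+d*(z-C[2])/d[2]
def proj(c,P):
    q=c["view"][:3,:3]@np.asarray(P,float)+c["view"][:3,3]; q=c["intrinsics"]@q; return q[:2]/q[2]
def down(yaw): # finger closing axis y at angle yaw+90deg ; tool x at yaw
    return (R.from_euler('z',yaw)*R.from_quat([1,0,0,0])).as_quat()
def quad(mask,off):
    n,l,s,_=cv2.connectedComponentsWithStats(mask.astype(np.uint8)); i=1+np.argmax(s[1:,4])
    ct=max(cv2.findContours((l==i).astype(np.uint8),0,1)[0],key=cv2.contourArea)
    h=cv2.convexHull(ct); 
    for e in np.arange(1,15,.25):
        q=cv2.approxPolyDP(h,e,True)
        if len(q)<=4: break
    return q[:,0]+np.array(off),s[i]
E
python3 - <<'E'
from h import *
c=cam(); f=c["frame"].astype(int)
m=f[205:290,280:370].min(2)>225
q,s=quad(m,(280,205)); print("table",q.tolist(),s)
hsv=cv2.cvtColor(c["frame"],cv2.COLOR_RGB2HSV)
r=(slice(305,365),slice(235,302)); m=(f[r].max(2)-f[r].min(2)<28)&(f[r].max(2)>125)
q2,s2=quad(m,(235,305)); print("lev",q2.tolist(),s2)
k=f[215:245,362:385]; m=(k.max(2)<40); print("knob",np.argwhere(m).mean(0)[::-1]+[362,215],m.sum())
for p in q: print(ray(c,p,.083).round(4))
print("level top clicks")
for p in [(92,403),(70,430),(262,503),(238,520)]: print(ray(c,(225+p[0]/3.75,205+p[1]/3.75),.04).round(4))
print("knob",ray(c,(225+558/3.75,205+97/3.75),.065).round(4))
print("base", [ray(c,(225+p[0]/3.75,205+p[1]/3.75),.0).round(3).tolist() for p in [(240,232),(295,278),(505,172)]])
print("pliers,tape,orange,wrench",[ray(c,p,z).round(3).tolist() for p,z in[((185,305),0.01),((415,205),.034),((375,180),.03),((378,285),0)]])
E
```

```text
table [[358, 224], [308, 258], [293, 247], [345, 216]] [  13   11   66   43 1118]
lev [[244, 317], [289, 335], [287, 352], [245, 327]] [  9   8  49  40 763]
knob [372.44827586 230.70689655] 58
[ 0.484  -0.1187  0.083 ]
[0.4978 0.1131 0.083 ]
[0.5679 0.1024 0.083 ]
[ 0.5446 -0.1284  0.083 ]
level top clicks
[0.5052 0.3496 0.04  ]
[0.4982 0.3777 0.04  ]
[0.3463 0.3409 0.04  ]
[0.349  0.3621 0.04  ]
knob [ 0.4357 -0.1404  0.065 ]
base [[0.583, 0.111, 0.0], [0.509, 0.124, 0.0], [0.456, -0.095, 0.0]]
pliers,tape,orange,wrench [[0.694, 0.428, 0.01], [0.431, -0.398, 0.034], [0.648, -0.459, 0.03], [0.317, 0.003, 0.0]]
```

Run:
```python
from h import *
from scipy.optimize import least_squares
c=cam()
obs=np.array([[308,258],[358,224],[345.5,216],[293,247]])+0.3  # hinge/near(-x), foot/near, foot/far, hinge/far
loc=[(.11,1),(-.11,1),(-.11,-1),(.11,-1)]
def pts(p):
    x,y,zc,yaw=p; ux=np.array([np.cos(yaw),np.sin(yaw),0]); uy=np.array([-ux[1],ux[0],0]); u=np.cos(.087)*ux-np.array([0,0,np.sin(.087)])
    C=np.array([x,y,zc])
    P=[C+a*u+b*.04*uy for a,b in loc]
    a=np.pi+yaw-.742; k=np.array([x,y,.065])-.095*ux+.075*np.array([np.cos(a),np.sin(a),0]); return P,k
def res(p):
    P,k=pts(p); return np.concatenate([proj(c,q)-o for q,o in zip(P,obs)]+[proj(c,k)-[373.1,230.8]])
s=least_squares(res,[.52,0,.083,1.49]); print(s.x.round(4),np.degrees(s.x[3]),s.fun.round(1),pts(s.x)[1].round(4))
np.save("tab.npy",s.x)
pos=[.425,.357]; o=down(np.radians(4.5))
bot.reach(pos+[.12],o); print(get_obs()["time_s"],get_obs()["joint_pos"])
bot.servo_line(pos+[.030],velocity=.15)
hand.move_gripper(.0,40); g=get_obs(); print(g["time_s"],g["gripper_width"],g["grip_force"],g["wrist_force"])
cv2.imwrite("pics/grip.png",cv2.resize(cam()["frame"][200:380,200:440,::-1],(800,600)))
```

```text
[ 0.5175 -0.002   0.0875  1.3969] 80.0381048935973 [ 0.   1.1  3.3  1.2 -1.3 -1.5 -1.4 -0.6 -0.6 -0.7] [ 0.4416 -0.1413  0.065 ]
3.5333 [ 6.94978523e-01  4.03318324e-01  1.89000361e+00 -8.59223783e-05
  8.48151482e-01  2.18802431e+00]
4.875 0.023124855668995768 40.775408148765564 [-0.47949284 -0.61399741  6.44515795]
```

View pics/grip.png

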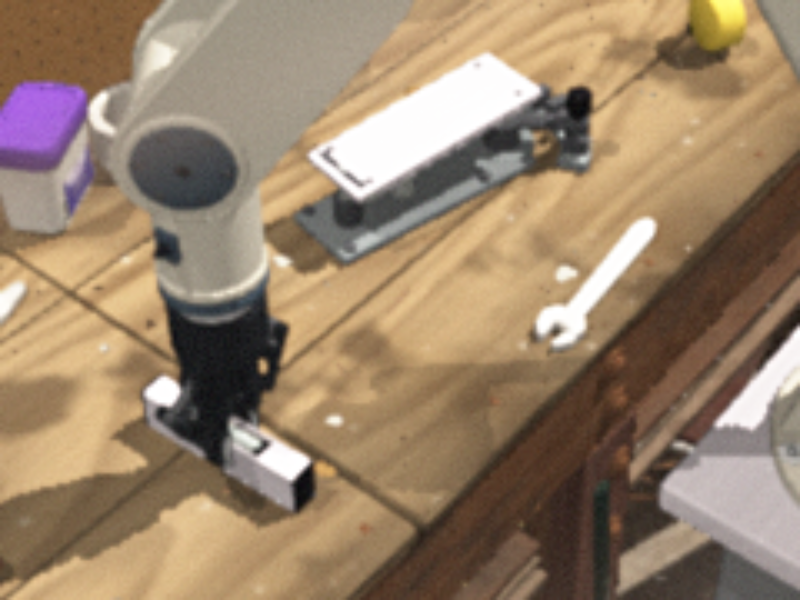

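The level is gripped near its middle. The table corners in the crop are (310,153), (362,197), (545,92) and (488,53), so I'll refit the stand with these cleaner corners and then place the level tilted by 5°.

Run:
```python
from h import *
from scipy.optimize import least_squares
c=cam()
A=np.array([[310,153],[362,194],[545,90],[488,53]])*.3+[200,200]; B=np.array([[253,155],[307,203],[513,88],[455,40]])/3.75+[225,205]
obs=(A+B)/2; loc=[(.11,-1),(.11,1),(-.11,1),(-.11,-1)]
def pts(p):
    x,y,zc,yaw=p; ux=np.array([np.cos(yaw),np.sin(yaw),0]); uy=np.array([-ux[1],ux[0],0]); u=np.cos(.087)*ux-np.array([0,0,np.sin(.087)])
    P=[np.array([x,y,zc])+a*u+b*.04*uy for a,b in loc]
    a=np.pi+yaw-.742; k=np.array([x,y,.065])-.095*ux+.075*np.array([np.cos(a),np.sin(a),0]); return P,k
def res(p):
    P,k=pts(p); return np.concatenate([proj(c,q)-o for q,o in zip(P,obs)]+[proj(c,k)-[373.2,230.8]])
s=least_squares(res,[.52,0,.083,1.45],loss='soft_l1'); x,y,zc,yaw=s.x
print(s.x.round(4),np.degrees(yaw),s.fun.round(1),pts(s.x)[1].round(4)); np.save("tab.npy",s.x)
if np.abs(s.fun).max()<2.5:
    bot.servo_line([.425,.357,.2],velocity=.2); F0=get_obs()["wrist_force"]
    ux=np.array([np.cos(yaw),np.sin(yaw),0]); uy=np.array([-ux[1],ux[0],0])
    q=(R.from_rotvec(uy*.087)*R.from_quat(down(yaw))).as_quat(); n=-R.from_quat(q).apply([0,0,1])
    C=np.array([x,y,zc])
    bot.reach(C+n*.08,q); g=get_obs(); print(g["time_s"],F0,g["wrist_force"],g["joint_pos"].round(2) if hasattr(g["joint_pos"],'round') else g["joint_pos"])
    bot.servo_line(C+n*.048,velocity=.1); print(get_obs()["time_s"])
    cv2.imwrite("pics/above.png",cv2.resize(cam()["frame"][180:300,250:410,::-1],(800,600),interpolation=cv2.INTER_CUBIC))
```

```text
[ 0.5188 -0.0066  0.0821  1.3506] 77.38125779272335 [-0.5  0.1 -0.2  0.6  0.  -0.7  0.1  0.   0.7 -0.3] [ 0.4365 -0.1422  0.065 ]
7.6 [-1.01654479  0.4802061  -3.48528206] [ 0.09010856  0.39057328 -2.54031554] [ 0.05  0.31  1.92 -0.1   0.94  0.33]
8.0667
```

```bash
ls pics
```

```text
above.png
crop0.png
grip.png
scene0.png
top0.png
```

View pics/above.png

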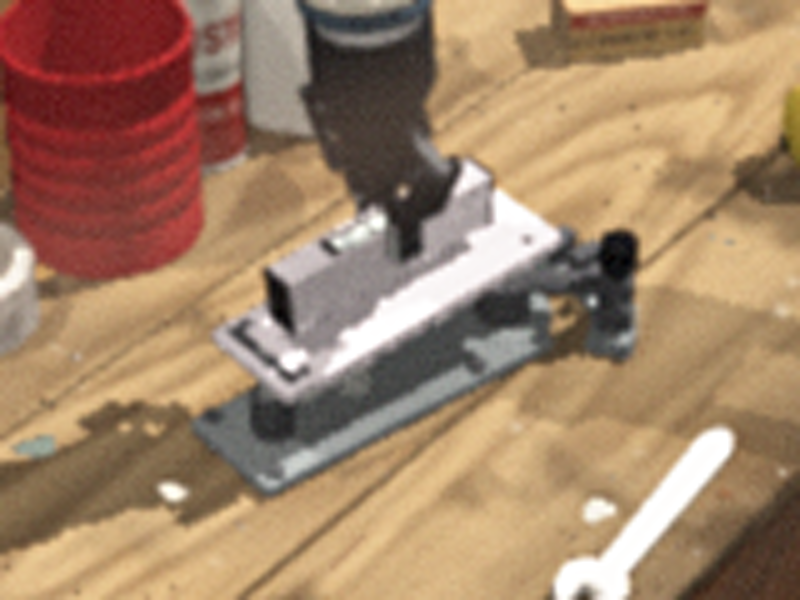

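The level hangs parallel over the table, centred in width and length. I'll lower it to contact, release it, then press near the foot end to read the ball in slot 0.

```bash
cat >> h.py <<'E'
x,y,zc,yaw=np.load("tab.npy") ; ux=np.array([np.cos(yaw),np.sin(yaw),0]); uy=np.array([-ux[1],ux[0],0]); C=np.array([x,y,zc])
def F(): return np.array(get_obs()["wrist_force"])
def press(d=-.062,F_t=10,z0=None):
    """closed fingers down on the level at d along the table, till F_t newton"""
    P=C+ux*d; z=zc+.04+.017+.004-np.sin(.087)*d if z0 is None else z0
    P[2]=z+.04; bot.reach(P,down(yaw)); P[2]=z; bot.servo_line(P,velocity=.15); f0=F()[2]
    while True:
        f=F()[2]-f0
        if f>=F_t or z<.105: break
        z-=.003 if f<3 else .0007; P[2]=z; bot.servo_line(P,velocity=.06)
    bot.dwell(.3); print("press z",round(z,4),"F",round(F()[2]-f0,1),"t",get_obs()["time_s"]); return z
def snap(name,box=(190,280,280,390)):
    a,b,l,r=box; f=cam()["frame"]; cv2.imwrite(f"pics/{name}_full.png",f[:,:,::-1])
    k=min(800/(r-l),600/(b-a)); cv2.imwrite(f"pics/{name}.png",cv2.resize(f[a:b,l:r,::-1],None,fx=k,fy=k,interpolation=cv2.INTER_CUBIC))
E
python3 - <<'E'
from h import *
q=(R.from_rotvec(uy*.087)*R.from_quat(down(yaw))).as_quat(); n=-R.from_quat(q).apply([0,0,1])
f0=F(); h=.042
bot.servo_line(C+n*h,velocity=.08)
while F()[2]-f0[2]<2.2 and h>.014:
    h-=.001; bot.servo_line(C+n*h,velocity=.05)
print("contact h",h,F()-f0,get_obs()["time_s"])
hand.move_gripper(.055); bot.servo_line(C+n*.09,velocity=.2)
hand.move_gripper(0)
print(get_obs()["time_s"]); z=press(); bot.dwell(.8); snap("p0")
print(get_obs()["time_s"],get_obs()["wrist_force"],get_obs()["gripper_width"])
E
```

```text
contact h 0.031999999999999994 [-1.44588931 -0.72318834  4.17612827] 10.8667
12.2833
press z 0.1215 F 17.1 t 15.6417
16.4917 [-4.10452605 -1.69882192 18.01805293] -9.044302887363834e-05
```

View pics/p0.png

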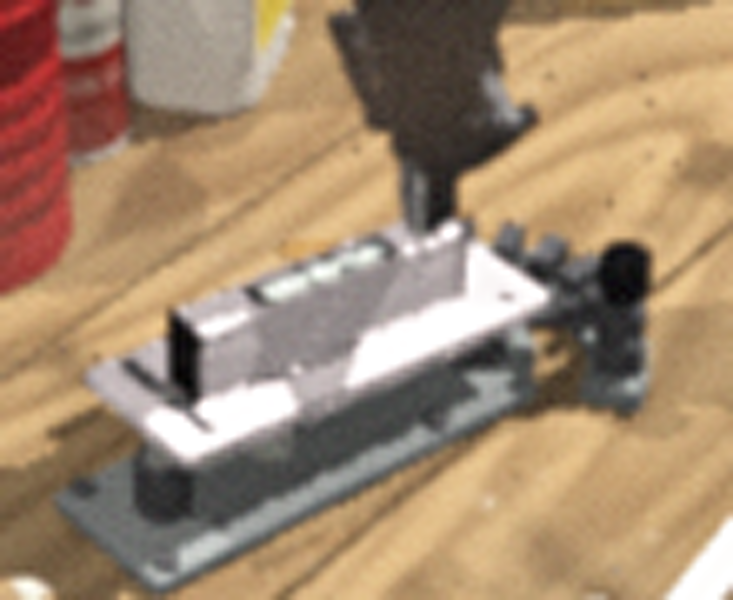

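Pressed in slot 0, the tube runs from about (260,292) to (390,248) in crop pixels. Two dark marks show near (305,285) and (340,265), so I need an intensity profile along it.

```bash
cat >> h.py <<'E'
def profile(ztop,tilt,n=6,s=0.0):
    """mean brightness along the tube; ztop=level-top height at middle, tilt rad (foot high +). s = sideways offsets"""
    cs=[cam() for _ in range(n)]; f=np.mean([c["frame"].astype(np.float32) for c in cs],0); g=f.mean(2)
    xs=np.arange(-.08,.0505,.002); out=[]
    for w in (-.004,-.002,0,.002,.004,.006):
        P=[proj(cs[0],C+[0,0,ztop-zc]+ux*a-np.array([0,0,a*np.sin(tilt)])+uy*(w+s)) for a in xs]
        P=np.float32(P).reshape(1,-1,2); out.append(cv2.remap(g,P,None,cv2.INTER_CUBIC)[0])
    return xs,np.array(out),f
E
python3 - <<'E'
from h import *
xs,o,f=profile(.1045+.062*.059,-.059,n=8); np.save("prof0.npy",f)
print("mm  "," ".join(f"{a*1000:4.0f}" for a in xs))
for r in o: print("    "," ".join(f"{v:4.0f}" for v in r))
a=f[215:245,310:350].astype(np.uint8)[:,:,::-1]; cv2.imwrite("pics/tube0.png",cv2.resize(a,(800,600),interpolation=cv2.INTER_NEAREST))
E
```

```text
mm    -80  -78  -76  -74  -72  -70  -68  -66  -64  -62  -60  -58  -56  -54  -52  -50  -48  -46  -44  -42  -40  -38  -36  -34  -32  -30  -28  -26  -24  -22  -20  -18  -16  -14  -12  -10   -8   -6   -4   -2    0    2    4    6    8   10   12   14   16   18   20   22   24   26   28   30   32   34   36   38   40   42   44   46   48   50
       35   30   24   21   24   30   45   67   89  101  107  106  118  149  177  194  199  200  191  170  140  116  108  115  132  150  164  167  165  170  184  189  192  186  177  161  149  151  167  184  202  202  187  168  158  154  165  179  188  197  204  204  197  196  196  190  173  136   92   69   91  134  180  191  191  187
       54   40   38   34   31   28   32   48   72   96  105  114  118  143  169  190  198  198  192  168  141  116  109  124  148  174  190  195  190  187  195  209  211  206  200  196  187  186  195  210  224  232  222  199  184  185  196  207  216  220  229  231  229  223  225  221  205  160  102   64   75  125  166  190  189  188
       78   72   71   67   55   46   37   45   59   82  101  113  129  142  166  182  195  198 
[... 544 characters left out ...]
   74  102  149  182  196  201
      128  139  154  159  165  150  127  101   83   93  107  124  132  145  166  191  204  203  198  183  143  109   98  122  162  194  227  237  245  244  236  222  212  206  192  178  189  214  235  241  248  247  245  235  212  195  205  225  239  240  243  243  242  238  238  235  226  200  151  107   86  107  148  183  200  211
      126  149  178  208  213  209  188  162  135  127  130  141  148  157  169  189  210  218  210  191  159  116   92  100  130  167  196  221  228  234  227  214  200  189  174  160  156  180  210  228  229  232  227  217  197  182  182  201  219  227  227  226  224  225  225  221  209  190  153  115   99  115  150  175  197  218
```

View pics/tube0.png

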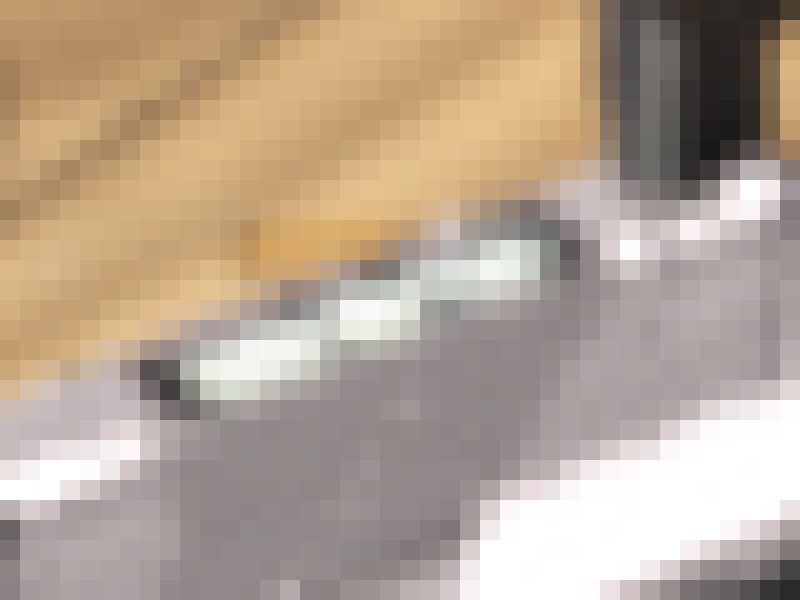

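The lines show at about ±9 mm, and the ball shows only as a faint dark patch on the foot side, about -15 to -22 mm. Contact heights put the bedded tilt at about -3.5 to -4.5°. I'll swing to slot 4, where the ball should be near the middle and easy to read.

```bash
cat >> h.py <<'E'
AX=C-.095*ux
def knob(th,z): a=np.pi+yaw-.742+th; return np.array([AX[0]+.075*np.cos(a),AX[1]+.075*np.sin(a),z])
S=[0,.2967,.5934,.8901,1.1868,1.4835]
def crank(i,j,lift=.0145,z=.067):
    p=np.array(get_obs()["position"]); p[2]+=.03; bot.servo_line(p,velocity=.07)
    hand.move_gripper(.05); bot.reach(knob(S[i],.14),down(yaw)); bot.servo_line(knob(S[i],z),velocity=.12)
    f0=F(); hand.move_gripper(0,60); print("grip",get_obs()["gripper_width"],(F()-f0).round(1))
    bot.servo_line(knob(S[i],z+lift),velocity=.05); print("lifted",(F()-f0).round(1))
    n=int(np.ceil(abs(S[j]-S[i])/.2))
    for th in np.linspace(S[i],S[j],n+1)[1:]: bot.servo_line(knob(th,z+lift),velocity=.08)
    print("swung",(F()-f0).round(1)); bot.servo_line(knob(S[j],z),velocity=.05); print("down",(F()-f0).round(1),get_obs()["gripper_width"])
    hand.move_gripper(.05); bot.servo_line(knob(S[j],.14),velocity=.2); print("t",get_obs()["time_s"])
E
python3 - <<'E'
from h import *
crank(0,4); snap("c4")
E
```

```text
grip 0.024337583610137842 [ 7.6 -3.   1.7]
lifted [ 8.8  3.8 -7.9]
swung [  4.  -12.   -7.9]
down [ 6.5 -6.3  0.7] 0.02399309532317623
t 23.3833
```

View pics/c4.png

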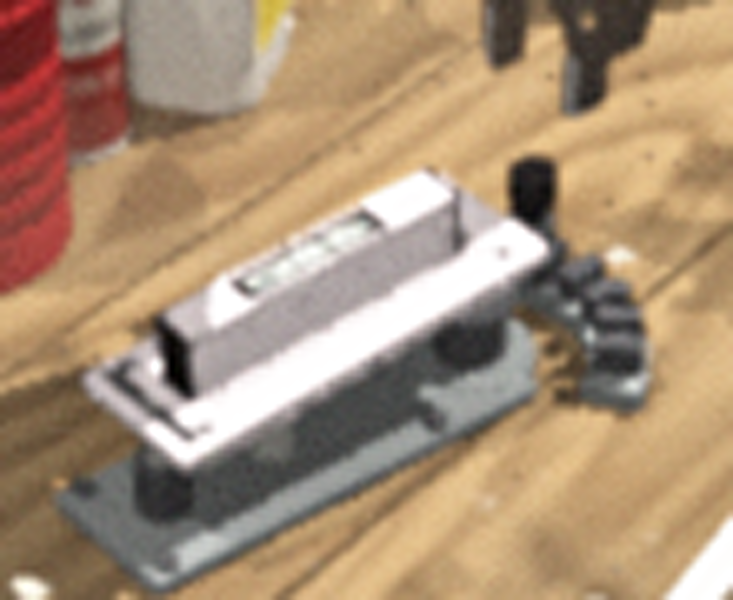

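The crank has swung: the knob is at crop (533,190), past four or so teeth, and the level still sits on the table. Next I'll check the knob's angle, press, and read the profile.

Run:
```python
from h import *
f=cv2.imread("pics/c4_full.png"); c=cam()
m=f[205:232,352:368].max(2)<45; print("knob px",np.argwhere(m).mean(0)[::-1]+[352,205],m.sum(),"expected for slots 3,4,5",[proj(c,knob(s,.065)).round(1).tolist() for s in S[3:]])
hand.move_gripper(0); z=press(F_t=7); bot.dwell(.8)
zt=z-.017; tilt=(zt-.1163)/.157; print("tilt est",np.degrees(tilt))
xs,o,f=profile(zt+.062*tilt if 0 else zt-(-.062)*(-tilt)*-1,tilt,n=8); np.save("prof4.npy",f)
print("mm  "," ".join(f"{a*1000:4.0f}" for a in xs[18:63]))
for r in o: print("    "," ".join(f"{v:4.0f}" for v in r[18:63]))
a=f[205:245,305:358].astype(np.uint8)[:,:,::-1]; cv2.imwrite("pics/tube4.png",cv2.resize(a,(795,600),interpolation=cv2.INTER_CUBIC)); print(F())
```

```text
knob px [359.52272727 218.75      ] 44 expected for slots 3,4,5 [[365.5, 219.8], [359.9, 217.7], [353.5, 216.6]]
press z 0.1328 F 9.9 t 26.775
tilt est -0.18646280344967683
mm    -44  -42  -40  -38  -36  -34  -32  -30  -28  -26  -24  -22  -20  -18  -16  -14  -12  -10   -8   -6   -4   -2    0    2    4    6    8   10   12   14   16   18   20   22   24   26   28   30   32   34   36   38   40   42   44
      199  200  197  175  144  109   93   99  119  144  164  180  186  182  178  177  180  174  162  149  147  154  164  167  165  163  164  155  143  135  141  157  168  173  173  168  166  166  168  167  160  138  104   83   85
      200  200  196  176  144  112   95  108  130  151  175  189  202  207  206  202  206  207  194  175  170  180  190  189  183  181  181  176  168  164  172  182  197  203  200  194  192  192  193  190  186  161  122   80   69
      197  199  194  179  143  113  104  122  152  178  197  214  221  231  232  231  228  234  224  207  197  210  221  220  204  201  199  196  189  191  201  216  224  229  227  226  220  221  221  222  212  201  159  105   72
      196  198  199  182  148  109  106  133  169  202  220  232  241  246  248  243  243  242  238  219  212  223  241  239  224  211  210  204  199  202  220  235  239  241  246  244  237  236  243  243  236  223  190  127   81
      202  203  199  188  148  107   95  125  168  199  226  239  251  251  249  245  244  245  236  215  205  218  238  241  231  216  207  201  196  199  220  234  243  244  248  247  241  239  245  248  244  224  190  134   89
      215  214  211  194  160  109   84  102  141  181  208  234  243  246  243  243  241  240  229  207  189  197  219  229  225  213  198  189  180  184  204  224  235  239  239  237  233  231  235  238  233  216  175  132   98
[-2.35160327 -1.3395078  11.56479054]
```

View pics/tube4.png

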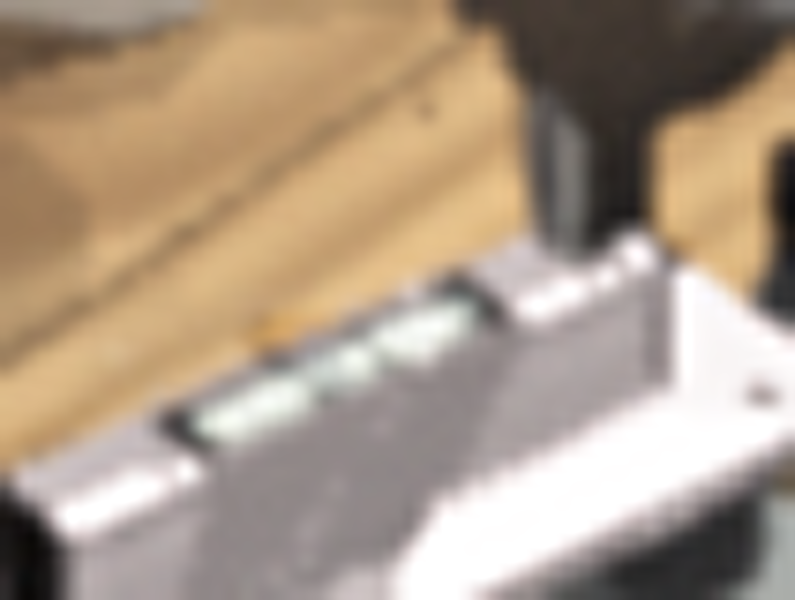

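In slot 4 the tube runs from -33 to +43 mm, so its centre is about +4.5, with lines near -4 and +12.5. The extra dark patch at about +8 puts the ball at about +3.5 to +4.5 mm towards the hinge. That is too marginal: slot 3 should give about -1, which also agrees with the slot 0 reading of about -16. I'll go to slot 3.

Run:
```python
from h import *
crank(4,3); snap("c3"); f=cv2.imread("pics/c3_full.png")
m=f[205:234,355:376].max(2)<45; print("knob px",np.argwhere(m).mean(0)[::-1]+[355,205],m.sum())
hand.move_gripper(0); z=press(F_t=7); bot.dwell(1.)
zt=z-.017; tilt=np.radians(-1.2)
xs,o,f=profile(zt+.062*np.sin(-tilt),tilt,n=8); np.save("prof3.npy",f)
print("mm  "," ".join(f"{a*1000:4.0f}" for a in xs[18:63]))
for r in o: print("    "," ".join(f"{v:4.0f}" for v in r[18:63]))
a=f[200:245,305:365].astype(np.uint8)[:,:,::-1]; cv2.imwrite("pics/tube3.png",cv2.resize(a,(800,600),interpolation=cv2.INTER_CUBIC)); print(F(),get_obs()["time_s"])
```

```text
grip 0.024103412288561697 [ 8.5 -0.2  1.1]
lifted [ 3.4 -6.  -8.1]
swung [-1.2 -2.5 -8. ]
down [ 6.7 -0.9 -5.6] 0.023651667139605054
t 33.0667
knob px [366.05769231 219.53846154] 52
press z 0.1305 F 7.6 t 36.4083
mm    -44  -42  -40  -38  -36  -34  -32  -30  -28  -26  -24  -22  -20  -18  -16  -14  -12  -10   -8   -6   -4   -2    0    2    4    6    8   10   12   14   16   18   20   22   24   26   28   30   32   34   36   38   40   42   44
      207  203  193  175  151  122  108  111  125  139  148  154  158  163  171  170  168  157  145  130  129  138  151  154  156  153  146  134  124  122  138  159  174  176  173  171  171  168  170  169  160  139  107   85   88
      204  201  192  174  147  122  109  112  126  145  162  173  176  179  189  198  195  183  164  148  140  147  159  167  172  172  167  157  148  145  158  178  198  204  202  195  194  194  194  189  181  157  121   81   72
      201  200  192  175  144  123  120  126  141  166  187  203  205  208  211  223  229  219  193  173  163  167  175  184  190  196  195  195  185  181  188  206  219  230  230  229  221  225  224  221  209  196  155  103   72
      199  197  191  169  142  117  122  143  162  190  215  230  235  230  233  239  250  243  223  196  186  185  192  198  205  212  220  221  221  217  218  227  236  245  251  246  241  241  248  244  237  221  185  123   80
      200  197  187  174  145  113  106  139  179  201  229  246  249  243  241  247  254  255  237  211  192  194  201  204  209  213  222  231  233  232  234  237  247  251  254  250  245  246  252  250  244  221  187  130   84
      209  202  194  176  152  110   89  114  165  206  225  242  244  243  240  244  246  247  232  207  185  183  195  202  200  202  208  217  218  221  227  237  244  248  246  242  240  242  245  243  235  217  173  121   84
[-1.52223336 -2.0820599   8.00574257] 37.8083
```

View pics/tube3.png

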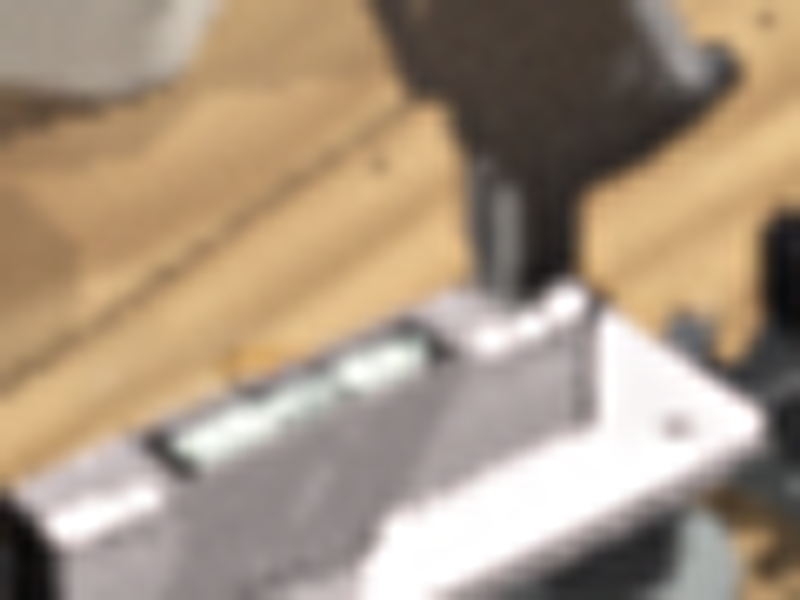

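Slot 3: the tube still runs from -33 to +43 mm. Subtracting the slot 4 image gives a negative peak near 0.5 and a positive one near 12.5 mm, with zero between them at 6.2. The ball is therefore at about -0.8 mm in slot 3 and +4.2 in slot 4, so slot 3 is right. I'll now press a little harder, check that the ball doesn't move, and check from the knob's height that the plunger is home.

Run:
```python
from h import *
p=np.array(get_obs()["position"])
for _ in range(4):
    if F()[2]>10.5: break
    p[2]-=.0004; bot.servo_line(p,velocity=.05); bot.dwell(.1)
bot.dwell(1.0); print(p[2],F().round(1),get_obs()["time_s"])
c=cam()
im={"s0":(0,cv2.imread("pics/p0_full.png")),"s4":(4,cv2.imread("pics/c4_full.png")),"s3":(3,cv2.imread("pics/c3_full.png")),"now":(3,None)}
xs,o,f=profile(p[2]-.017+.062*np.sin(.021),-.021,n=6)
im["now"]=(3,f[:,:,::-1].astype(np.uint8))
for k,(s,g) in im.items():
    e=proj(c,knob(S[s],.065)); t=proj(c,knob(S[s],.076)); b=proj(c,knob(S[s],.054)); ys=np.arange(-11,14)
    v=[cv2.getRectSubPix(g,(3,1),(float(e[0]),float(e[1]+d))).mean() for d in ys]
    print(k,"c",e.round(1),"top",(t-e).round(1),"bot",(b-e).round(1)," ".join(f"{q:.0f}" for q in v))
for r in o[2:5]: print(" ".join(f"{v:4.0f}" for v in r[22:63]))
```

```text
0.13009382779240386 [-1.9 -0.5 12. ] 39.5083
s0 c [373.9 230.5] top [ 0.2 -2.7] bot [-0.2  2.7] 182 181 179 174 173 167 120 54 27 25 22 18 16 15 16 27 47 56 52 47 50 64 70 59 48
s4 c [359.9 217.7] top [ 0.1 -2.7] bot [-0.1  2.7] 160 154 155 168 183 179 129 66 38 36 34 27 23 21 22 25 46 101 178 232 249 234 186 115 67
s3 c [365.5 219.8] top [ 0.1 -2.7] bot [-0.1  2.7] 187 180 170 162 165 170 133 68 34 34 29 18 15 17 19 27 46 53 55 64 61 72 76 60 51
now c [365.5 219.8] top [ 0.1 -2.7] bot [-0.1  2.7] 187 181 169 161 166 170 132 66 36 34 28 21 18 18 19 28 44 53 56 62 61 73 75 57 47
 138  120  119  126  144  168  191  204  208  215  220  232  235  224  196  175  165  172  181  190  194  200  201  201  193  192  197  211  223  234  236  233  225  230  229  228  214  200  155  103   78
 137  111  117  139  162  191  214  229  233  233  237  243  254  246  225  197  185  187  195  201  208  213  219  220  221  221  224  231  239  248  252  246  241  244  250  247  238  219  182  121   87
 138  103   95  126  167  196  228  242  244  241  243  248  254  253  234  207  188  190  199  204  210  214  220  223  225  228  234  240  249  252  252  247  243  245  251  249  241  215  174  124   91
```

The knob's top edge sits at the same offset from its home projection in all three slots, so the plunger is home. The ball profile does not change at 12 N. Using slot 0 as background, the ball is at about -1.3 mm now, against +3.7 in slot 4 and about -16 in slot 0, which fits 5 mm per slot. Handing in.

Run:
```python
from workcell import hand_in,get_obs
print(get_obs()["time_s"],get_obs()["wrist_force"]); print(hand_in())
```

```text
39.8583 [-3.78333883 -1.24976057 11.8518202 ]
the job is handed in; nothing more can be done
None
```

I handed the job in at 39.9 s: the level is on the middle of the table and held pressed at about 12 N, with the crank in slot 3, the plunger home and the ball at about -1 mm (estimated from blurry images), between the lines.

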